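# Turn the reversible bench pin end for end in its holder

### The arm

A 7-joint arm with a two-finger parallel gripper is mounted at the origin on the work surface. World frame = base frame: x ahead of the robot, y to its left, z up, the work surface at z = 0. Lengths are in m, angles in degrees, forces in N, time in s.
With the tool pointing down it reaches from about 0.4 to 0.875 m from the base axis. Payload 6.5 kg.
Tool frame: the origin (TCP) lies midway between the tips of the shut fingers; the grasp point (between the pads) lies 19 mm behind it; x points along the fingers, z is the direction in which the jaws open and shut, and the axes are right-handed (so a half turn about x gives the same grasp; the last joint's range is limited). The gripper opens to 85 mm and grips with 20 to 120 N. Pads are 22 mm wide; open, the fingers measure 114 mm over their backs; the gripper's body (76 mm by 85 mm) begins 54 mm behind the grasp point. The pads swing forward as they close: fully open they stand 13 mm farther back than shut.
Start: joints at [-70.886, 30.733, -0.252, 88.115, 0.149, 61.152, -4.079], TCP at [0.253, 0.599, 0.231] pointing down, gripper open.
Joint ranges: [-154.64, 154.64], [-21.42, 123.67], [-72.66, 72.17], [13.99, 137.28], [-74.86, 254.86], [10.95, 109.41], [-158.01, 158.01]. Speed limits (degrees/s): [136.94, 136.94, 180, 180, 180, 180, 180].

### API

Orientations are given as [roll, pitch, yaw] about the fixed x, y, z axes, in that order (R = Rz(yaw) Ry(pitch) Rx(roll)).
In Python, from bench import manip gives the robot as it stands.
- The arm moves only by the tool carry_out, never from a script. Its argument "plan" is a list of rows, each a list of 7 numbers: the shift along the tool's x, y, z in m, then the turn, a rotation vector about the tool's x, y, z in rad, then the opening, from 0 (shut) to 1 (fully open). In form: [[x, y, z, wx, wy, wz, gripper], ...]. A call has 1 to 12 rows; each row is the pose to reach, as a shift and turn from the pose measured when the call began, along the tool's axes at that moment; what a row does not reach only later rows make up. A row lasts 1/10 s, in which the tool goes at most 50 mm and 8.59 degrees, less where a joint would pass 70% of its speed; a pose out of reach is approached as far as the arm can. A call with a gripper value outside its range is refused whole. The fingers move at their own pace and stop on an object; "squeeze" is the grip in N (left out, the last holds). Time passes only in rows, so rows that repeat a pose let the fingers close. It gives the time, the measured TCP pose, the force and the opening at its end, in the units of the state.
- manip.get_state(): the state, without advancing time (a new reading comes with each control period).
- manip.snapshot(name): name is "scene" or "top"; returns a dict with "pixels" (400x640x3 uint8, red, green, blue), "fov_y" (degrees; the focal length in pixels is half the picture's height over the tangent of half this angle, whatever the lens; pixels are square), "cx", "cy" (the principal point, pixels), "eye" and "attitude" of the camera in the world. Camera axes: x right, y up, looking along -z (the intrinsics and any distortion apply to the point x, -y, -z); pixel columns grow to the right and rows downward; lengths in m; the calibration is good to about 2 mm. A picture is of the moment at which its call begins. There is no depth.
- manip.job_done(): hands the job in, once; it reports no verdict.
The state is a dict: "time_s": time; "qpos": joint angles; "joint_vel": joint speeds; "joint_torque": joint torques, N m; "tcp_pos": TCP position; "tcp_rot": TCP orientation; "force": force on the tool from outside, world axes, zero at the start; "moment": the same for the moment, N m; "width": finger opening in m.
Only numpy, scipy, OpenCV 4.12 (cv2) and the standard library are available. Lean on these libraries where they do the work, as an engineer would, in place of code of your own. Each camera call takes 0.05 s, during which the arm holds its last target.

### The job

The dark, scarred end of this jeweller's wooden bench pin is worn out: swing the brass keeper bar aside, lift the pin out of its holder, turn it end for end and lay it back between the cheeks so that the clean V-notched end sticks out and the scarred end is pushed fully home against the end stop. Then swing the keeper fully back across the pin and let go. Leave the yellow wax cake, the steel block and the jar where they stand.

Things in the scene. Friction and masses are not known exactly. Their poses are not given: they have to be found in the camera images.
- holder: Fixed bench-pin holder. Origin: on the bench under its middle; x runs along the channel, -x to the open front where the pin sticks out, +x to the rear; z up. Grey base plate, x -70 to 90, y -60 to 60, 12 mm high. The pin lies on a steel bed 24 mm wide, x -55 to 70, top at z 45. Before the cheeks (x below 4) the pin overhangs the bed 6 mm each side and fingers fit down beside it
- holder_mouth (a point): Middle of the channel's front opening, on the bed: holder x 4, y 0, z 45 mm; axes as the holder's. From here to the rear two blue metal cheeks flank the pin: inner faces at y -20.5 and 20.5, outer -28.5 and 28.5, tops at z 63 mm. Channel open above and in front
- holder_stop (a point): Middle of the front face of the end stop that closes the channel's rear (top at z 63 mm): holder x 60, y 0, z 55 mm; axes as the holder's
- keeper (a joint): Brass keeper bar, 16 mm wide, 8 thick (underside z 67, 2 mm above the pin), on an upright pivot beside the left (+y) cheek. 0 rad: straight across the pin, at its limit; grows as the bar swings anticlockwise seen from above, to the rear, up to 1.7. From about 1.3 the pin can be lifted straight up. Stays where left; 1.5 N at the knob moves it
- keeper_pivot (a point): On the keeper's upright pivot axis: x 30, y 42, z 67 mm in the holder's frame; axes as the holder's
- keeper_knob (a point): On the axis, at z 97 mm, of the red upright round knob (16 mm diameter, z 75 to 115 mm) near the bar's free end, 79 mm from the pivot axis; at 0 rad it lies in the holder's -y direction from the pivot, at 1.57 rad in its +x direction. It turns with the bar
- pin: Loose wooden bench pin, flat bar 170 (x) x 36 (y) x 20 (z) mm, about 0.1 kg, best held across its 36 mm width at the middle. Origin: centre of its underside. +x end: pale, clean, V notch 30 mm deep. -x end: last 55 mm dark and scarred, last 15 mm only 28 wide. Starts in the holder, +x end within 4 mm of the stop, both x axes alike. Reversed and home, its origin is at holder x -25 mm
- pin_fresh (a point): Middle of the pin's V-notched end face (between the two prong tips), 85 mm from the pin's centre, half-way up its thickness; axes as the pin's
- pin_used (a point): Middle of the pin's scarred end face, 85 mm from the pin's centre, half-way up its thickness; axes as the pin's
- wax: Loose bystander: yellow wax cake, a disc 64 mm in diameter, 18 mm high, origin under its centre
- block: Loose bystander: square steel bench block 55 x 55 x 20 mm, origin under its centre
- jar: Loose bystander: small amber jar with a dark lid, 52 mm in diameter, 50 mm high, origin under its centre
Not all that is in view belongs to the job. There is more than one size of the holder; the job needs the smallest. Of the things that look like the pin, the larger one is meant.

How it is judged:
By the outcome, as a careful person would: the job done as asked, in the order asked, and still so for the second after the job is handed in, with the robot touching nothing.
It also fails if it takes over 64 s, if anything falls off the work surface, if the arm or the gripper's body presses on something with over 40 N, if the wrist force passes 120 N, or if a joint passes its speed limit or range.

## Working session

There is one attempt and no reset: what is moved stays moved. The work goes in short steps, Python scripts to look and compute and a tool call to move; the robot and the scene stay as the last step left them, time stands still between calls to the robot, and variables do not carry over. Pictures are saved under pics/ and viewed, and the job is handed in when it is done.

Besides the shell and the picture viewer there is one more tool, called after "Emit:" by a JSON object that holds its "op" and its "data". carry_out: Moves the arm, as the interface text tells. Its arguments: {"type":"object","properties":{"plan":{"type":"array","items":{"type":"array","items":{"type":"number"}}},"squeeze":{"type":"number"}},"required":["plan"]}

```bash
ls; mkdir -p pics; python3 - <<'E'
from bench import manip
import cv2
s=manip.get_state()
for k,v in s.items(): print(k,v)
for n in("scene","top"):
    d=manip.snapshot(n)
    cv2.imwrite(f"pics/{n}0.png",d["pixels"][:,:,::-1])
    print(n,{k:v for k,v in d.items() if k!="pixels"})
E
```

```text
pics
time_s 0.0
qpos [-70.88541857  30.77887004  -0.25338259  88.16989458   0.1468324
  61.15211763  -4.07878576]
joint_vel [-0.03327146 -0.04112915  0.13576513 -0.18379951  0.02776163  0.06852726
 -0.02196315]
joint_torque [-1.04476501e-04 -5.83421230e+01  1.04881525e+00 -2.59106541e+01
  1.23201674e-02  9.43687221e-03 -2.61568533e-05]
tcp_pos [0.25278073 0.59815106 0.23040318]
tcp_rot [-176.59108018   89.89943835 -109.49568238]
force [ 1.05059547  0.52650026 -0.67723686]
moment [-0.00581173  0.04222332  0.00317521]
width 0.08543329921238987
scene {'fov_y': 42.86199823493908, 'cx': 308.7043697337341, 'cy': 191.48250206098322, 'eye': array([ 1.02228146, -0.23254344,  0.90184317]), 'attitude': array([36.05185459,  1.02137281, 65.72114777])}
top {'fov_y': 56.7142264309214, 'cx': 321.2704729704335, 'cy': 193.84816721895925, 'eye': array([3.17635941e-01, 7.92112131e-04, 1.02222358e+00]), 'attitude': array([ 10.72523095,  -0.9900259 , -89.53487981])}
```

View pics/scene0.png

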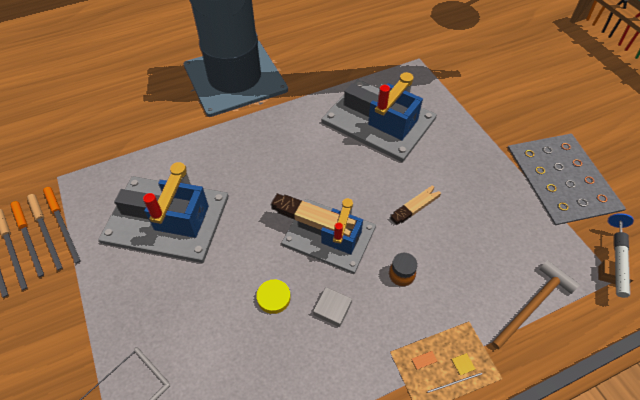

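View pics/top0.png

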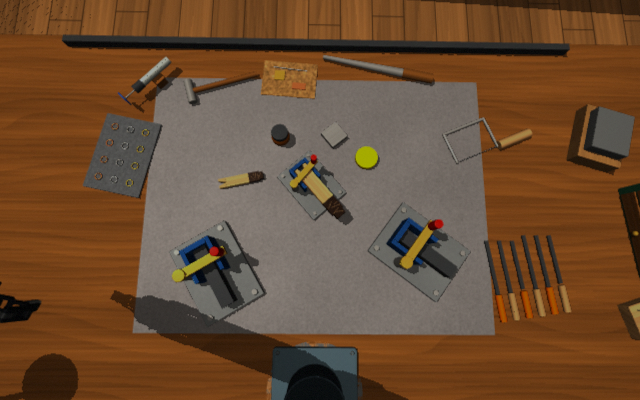

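The middle holder (top ~315,187; scene ~330,235), which holds the pin, is clearly smaller than those at top (215,270) and (418,250). The other pin-like thing at top (240,180) is shorter than the one in the holder. I'll confirm this in enlarged crops.

```bash
cat > h.py <<'E'
import numpy as np,cv2
from scipy.spatial.transform import Rotation as Ro
from bench import manip
def cam(d):
    f=200/np.tan(np.radians(d["fov_y"]/2)); return f,d["cx"],d["cy"],np.array(d["eye"]),Ro.from_euler('xyz',d["attitude"],degrees=True).as_matrix()
def proj(c,P):
    f,cx,cy,e,R=c; q=(np.atleast_2d(P)-e)@R
    return np.c_[cx+f*q[:,0]/-q[:,2], cy-f*q[:,1]/-q[:,2]]
def back(c,uv,z):
    f,cx,cy,e,R=c; d=R@np.array([(uv[0]-cx)/f,-(uv[1]-cy)/f,-1]); return e+d*(z-e[2])/d[2]
def crop(img,x0,y0,x1,y1,k,name):
    cv2.imwrite(name,cv2.resize(img[y0:y1,x0:x1,::-1],None,fx=k,fy=k,interpolation=cv2.INTER_CUBIC))
E
python3 - <<'E'
from h import *
for n,b,k in(("scene",(255,175,385,285),6),("top",(265,140,365,230),7)):
    d=manip.snapshot(n); np.savez(f"{n}.npz",**d); crop(d["pixels"],*b,k,f"pics/{n}_c.png")
    c=cam(d); print(proj(c,[[0,0,0],[0.253,0.599,0.231],[.55,0,0]]), back(c,(315,187) if n=="top" else (330,240),.01))
E
```

```text
[[235.42030001  77.94648378]
 [509.69829523  -9.37591679]
 [325.31784602 243.06071818]] [0.55277454 0.00906898 0.01      ]
[[313.64490509 390.78901798]
 [ 21.15184578 293.85549083]
 [315.96973622 180.378839  ]] [0.52876669 0.00250839 0.01      ]
```

View pics/scene_c.png

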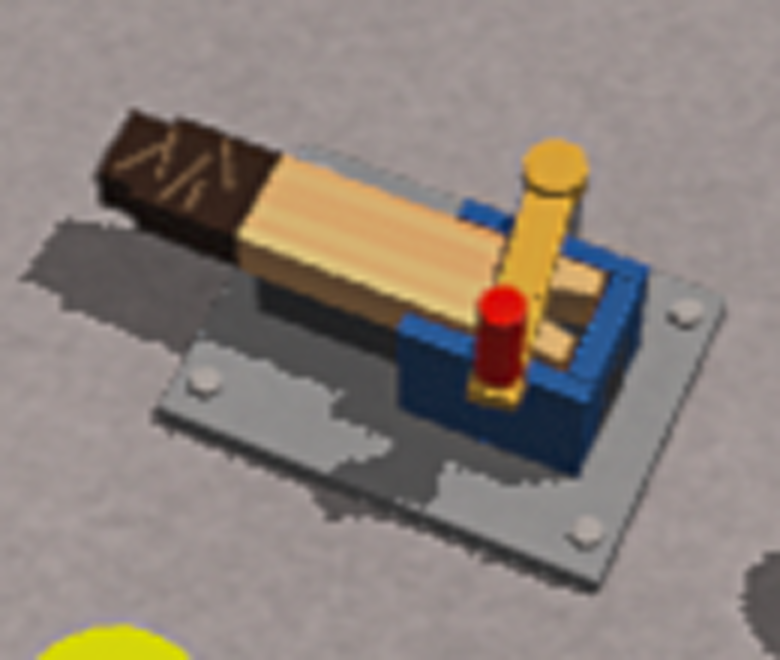

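View pics/top_c.png

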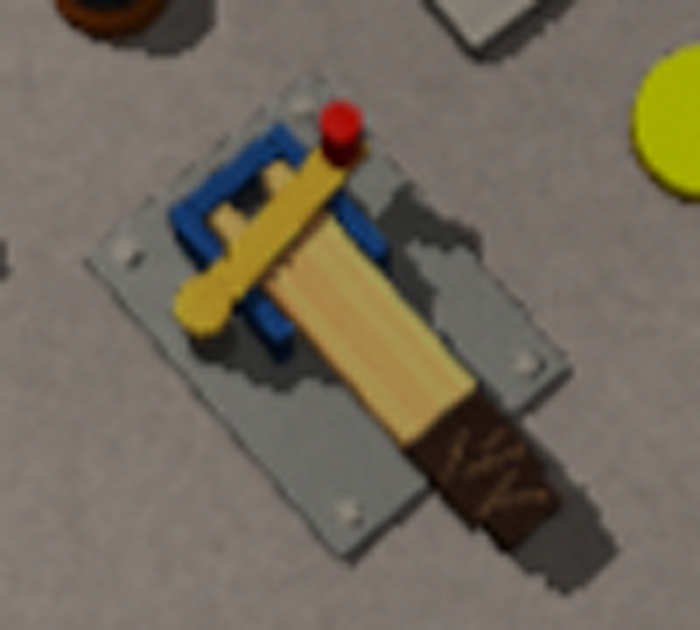

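The crops confirm it. The scarred end is at scene (275,205) and top (338,210), the keeper lies across the pin, the knob is at top (314,157), and the pivot is at top (294,184). I'll fit the holder pose.

```bash
cat > fit.py <<'E'
from h import *
from scipy.optimize import least_squares
S=dict(np.load("scene.npz"));T=dict(np.load("top.npz"));cs,ct=cam(S),cam(T)
def un(p,o,k): return [o[0]+(p[0]+.5)/k-.5,o[1]+(p[1]+.5)/k-.5]
so=(255,175);to=(265,140)
sp=[((-70,-60,12),(157,408)),((90,-60,12),(597,583)),((90,60,12),(725,302)),((4,-28.5,63),(400,320)),((4,28.5,63),(463,205)),((30,-37,115),(502,305))]
tp=[((-70,-60,12),(570,370)),((-70,60,12),(348,558)),((90,60,12),(88,258)),((90,-60,12),(312,78)),((30,-37,115),(342,120))]
Ms=np.array([a for a,_ in sp])/1e3;Us=np.array([un(b,so,6) for _,b in sp])
Mt=np.array([a for a,_ in tp])/1e3;Ut=np.array([un(b,to,7) for _,b in tp])
def W(p,M):
    c,s=np.cos(p[2]),np.sin(p[2]); return np.c_[p[0]+c*M[:,0]-s*M[:,1],p[1]+s*M[:,0]+c*M[:,1],M[:,2]]
def res(p,w=3): 
    r=[]
    if w&1:r.append(proj(cs,W(p,Ms))-Us)
    if w&2:r.append(proj(ct,W(p,Mt))-Ut)
    return np.vstack(r).ravel()
if __name__=="__main__":
    for w in(1,2,3):
        o=least_squares(res,[.54,.01,.7],args=(w,),loss='soft_l1'); print(w,o.x[:2],np.degrees(o.x[2])); print(res(o.x,w).reshape(-1,2).round(2).tolist())
E
python3 fit.py
```

```text
1 [0.53182008 0.00673188] 40.85849860839372
[[-0.05, 0.31], [0.52, 0.66], [0.93, -0.44], [-0.6, 2.33], [0.6, -0.81], [-6.45, -1.57]]
2 [0.5293713  0.00642639] 41.44997575739029
[[0.37, -0.94], [-0.59, 0.3], [-0.85, 0.05], [-0.24, -1.12], [3.37, 3.47]]
3 [0.5309803  0.00666292] 41.20766810377086
[[-0.17, 0.22], [0.57, 0.16], [0.63, -1.01], [-0.73, 2.03], [0.31, -1.16], [-6.53, -1.94], [0.26, -1.37], [-0.82, -0.29], [-0.87, -0.67], [-0.16, -1.68], [3.36, 2.87]]
```

```bash
cat > ov.py <<'E'
from fit import *
def box(x0,x1,y0,y1,z0,z1):
    C=np.array([[x,y,z] for x in(x0,x1) for y in(y0,y1) for z in(z0,z1)])/1e3
    return C,[(i,j) for i in range(8) for j in range(i+1,8) if bin(i^j).count('1')==1]
def overlay(p,th,c,img,o,k,name,pin=None,wh=None):
    w,h=wh
    im=cv2.resize(img[o[1]:o[1]+h,o[0]:o[0]+w,::-1],None,fx=k,fy=k,interpolation=cv2.INTER_CUBIC)
    def draw(P,E,col):
        q=(proj(c,W(p,P))-o+.5)*k-.5
        for i,j in E: cv2.line(im,*[tuple(int(v) for v in q[a]) for a in(i,j)],col,1,cv2.LINE_AA)
    draw(*box(-70,90,-60,60,0,12),(0,255,0))
    draw(*box(4,60,20.5,28.5,45,63),(255,255,0));draw(*box(4,60,-28.5,-20.5,45,63),(255,255,0))
    if pin is not None:
        P,E=box(-85,85,-18,18,0,20); P=W([pin[0]/1e3,pin[1]/1e3,pin[2]],P)+[0,0,.045]; draw(P,E,(255,0,255))
    def kp(r,t,z): # radial from pivot; dir (-y) rotated by th
        s,cc=np.sin(th),np.cos(th); return [(30+r*s+t*cc)/1e3,(42-r*cc+t*s)/1e3,z/1e3]
    draw(np.array([kp(r,t,75) for r,t in((0,-8),(0,8),(87,8),(87,-8))]),[(0,1),(1,2),(2,3),(3,0)],(0,0,255))
    for z in(75,115):
        draw(np.array([kp(79+8*np.cos(a),8*np.sin(a),z) for a in np.linspace(0,6.28,17)]),[(i,i+1) for i in range(16)],(0,128,255))
    cv2.imwrite(name,im)
if __name__=="__main__":
    p=least_squares(lambda q:np.r_[res(q).reshape(-1,2)[[0,1,2,3,4,6,7,8,9]].ravel()],[.54,.01,.7]).x
    print(p[:2],np.degrees(p[2]))
    def rk(t):
        s,cc=np.sin(t[0]),np.cos(t[0]);P=np.array([[30+79*s,42-79*cc,115]])/1e3
        return np.r_[proj(cs,W(p,P))-Us[5],proj(ct,W(p,P))-Ut[4]].ravel()
    o=least_squares(rk,[.2]);print(o.x,o.fun)
    overlay(p,o.x[0],cs,S["pixels"],np.array(so),6,"pics/ovs1.png",(0,0,0),(130,110))
    overlay(p,o.x[0],ct,T["pixels"],np.array(to),7,"pics/ovt1.png",(0,0,0),(100,85))
E
python3 ov.py
```

```text
[0.52985955 0.00640806] 40.88823682220494
[0.16841818] [-0.13778627 -0.28825895 -0.14731856 -0.25753241]
```

```bash
sleep 0.1
```

```text
(no output)
```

View pics/ovs1.png

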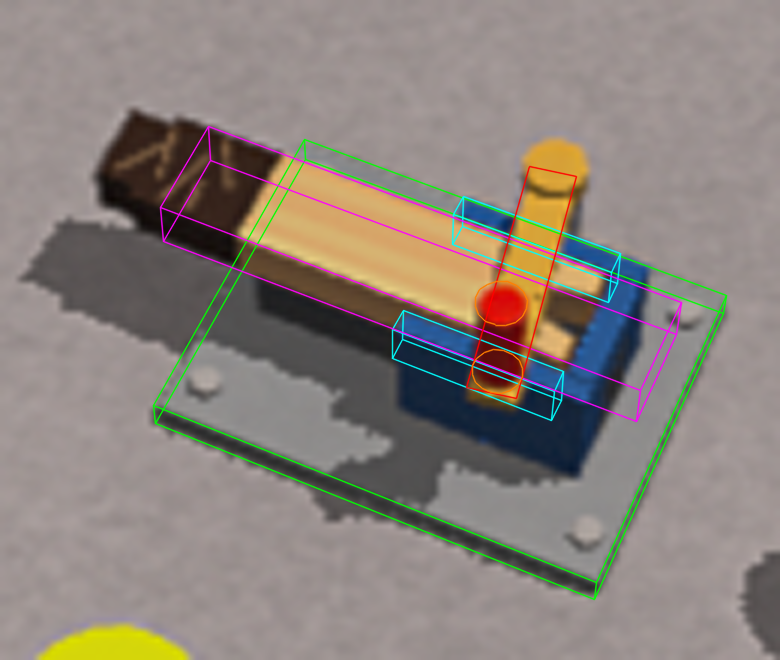

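View pics/ovt1.png

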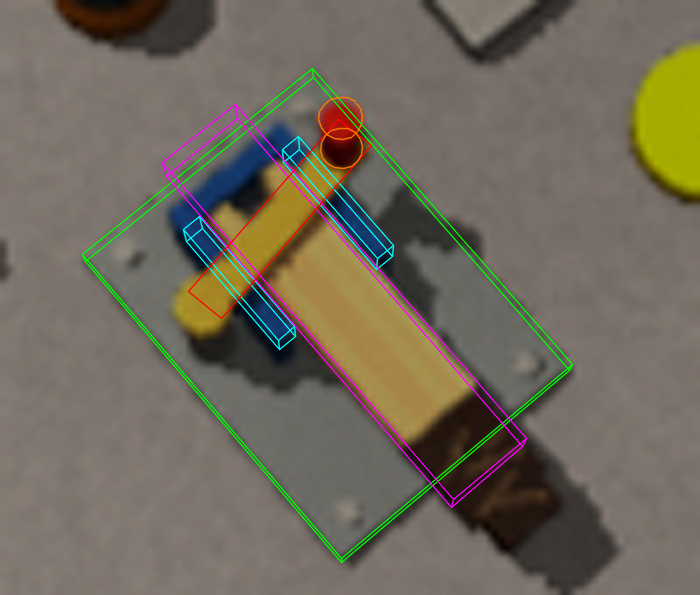

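```bash
cat > fit2.py <<'E'
from fit import *
# extra: pivot bar excluded; pin dark/light boundary & ends, with pin x offset, keeper angle
sx=[((4,-20.5,63),(418,322)),((4,20.5,63),(470,215))]
tx=[((4,-28.5,63),(386,262)),((4,28.5,63),(270,352)),((4,20.5,63),(293,332))]
A=Ms[:5];B=Mt[:4];UA=Us[:5];UB=Ut[:4]
B=np.vstack([B,np.array([tx[0][0]])/1e3]);UB=np.vstack([UB,[un(tx[0][1],to,7)]])
def cm(c,d): f,cx,cy,e,R=c; return f,cx,cy,e+d[:3]*1e-3,R@Ro.from_rotvec(np.radians(d[3:])).as_matrix()
def knob(t): return np.array([[30+79*np.sin(t),42-79*np.cos(t),115]])/1e3
def pinp(q,P): # q=(dx mm,dy,yaw)
    return W([q[0]/1e3,q[1]/1e3,q[2]],np.array(P)/1e3)+[0,0,.045]
PS=[(-85,14,20),(-85,-14,20),(-30,18,20),(-30,-18,20)];US=np.array([un(x,so,6) for x in((133,112),(100,180),(285,157),(238,235))])
PT=[(-85,14,20),(-85,-14,20),(-30,18,20),(-30,-18,20)];UT=np.array([un(x,to,7) for x in((512,550),(560,495),(403,443),(475,382))])
def r(v):
    p=v[:3];t=v[3];q=v[4:7];a=cm(cs,v[7:13]);b=cm(ct,v[13:19])
    e=[proj(a,W(p,A))-UA,proj(b,W(p,B))-UB,proj(a,W(p,knob(t)))-Us[5],proj(b,W(p,knob(t)))-Ut[4],
       proj(a,W(p,pinp(q,PS)))-US,proj(b,W(p,pinp(q,PT)))-UT]
    return np.r_[np.vstack(e).ravel()/.6, v[7:10]/1.5,v[13:16]/1.5,v[10:13]/.15,v[16:19]/.15,(q[0]+27)/2,q[1]/1.5,q[2]/.03]
if __name__=="__main__":
    o=least_squares(r,np.r_[.53,.006,.71,.17,-27,0,0,np.zeros(12)],loss='soft_l1',x_scale='jac')
    v=o.x; sd=np.sqrt(np.diag(np.linalg.inv(o.jac.T@o.jac)))
    print(v[:2],np.degrees(v[2]),v[3:7],v[7:].round(2));print(sd[:7].round(4));print((r(v)[:-15].reshape(-1,2)*.6).round(1).tolist())
    np.save("pose.npy",v)
    print("pin world",W(v[:3],pinp(v[4:7],[[0,0,0]])),"pivot",W(v[:3],np.array([[.03,.042,0]])),"knob",W(v[:3],knob(v[3])))
    s=manip.get_state();R=Ro.from_euler('xyz',s["tcp_rot"],degrees=True).as_matrix();print(R.round(3))
    d=R[:,2];print("jaw yaw",np.degrees(np.arctan2(d[1],d[0])))
    from ov import overlay
    overlay(v[:3],v[3],cm(cs,v[7:13]),S["pixels"],np.array(so),6,"pics/ovs2.png",v[4:7],(130,110))
    overlay(v[:3],v[3],cm(ct,v[13:]),T["pixels"],np.array(to),7,"pics/ovt2.png",v[4:7],(100,85))
E
python3 fit2.py
```

```text
[0.52931247 0.00691644] 40.899959687299294 [ 1.67805910e-01 -2.60341464e+01  2.59113897e-01  1.41869488e-02] [-0.   -0.08  0.39  0.05  0.    0.02  0.    0.08  0.49  0.04  0.02 -0.01]
[0.0024 0.0023 0.0069 0.0141 0.8209 1.0178 0.0169]
[[-0.4, -0.1], [0.1, 0.1], [0.5, -0.8], [-1.0, 1.9], [0.2, -1.2], [0.3, -0.3], [-0.9, 0.6], [-0.7, 0.0], [0.1, -0.8], [1.0, -1.9], [0.0, -0.0], [-0.2, 0.3], [0.1, 0.3], [-0.6, -0.6], [0.2, 0.1], [0.4, 0.8], [-0.4, -0.3], [0.7, 0.6], [0.1, 0.3], [0.0, 0.1]]
pin world [[ 0.50946481 -0.00993331  0.045     ]] pivot [[0.524489   0.05830451 0.        ]] knob [[0.58546008 0.0080698  0.115     ]]
[[-0.    -0.921  0.389]
 [-0.001  0.389  0.921]
 [-1.    -0.    -0.001]]
jaw yaw 67.09613459549993
```

View pics/ovs2.png

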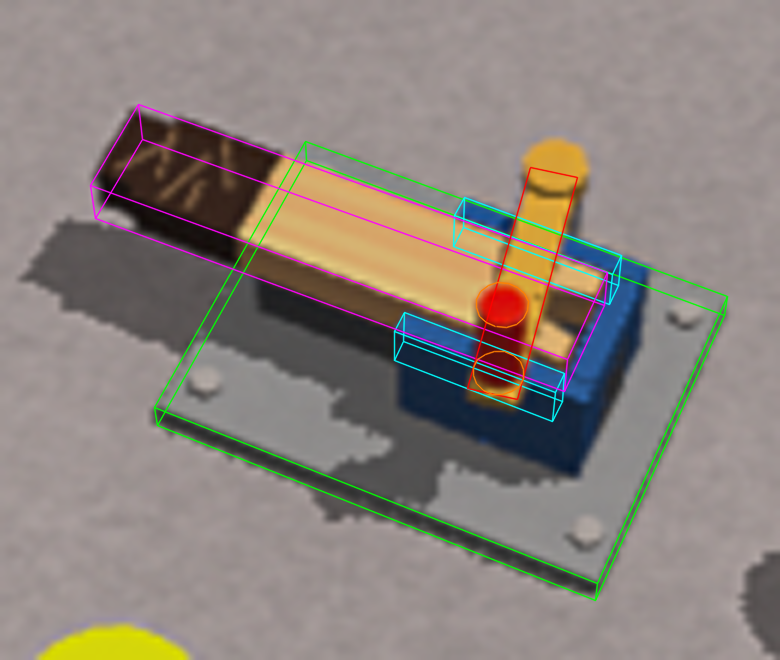

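View pics/ovt2.png

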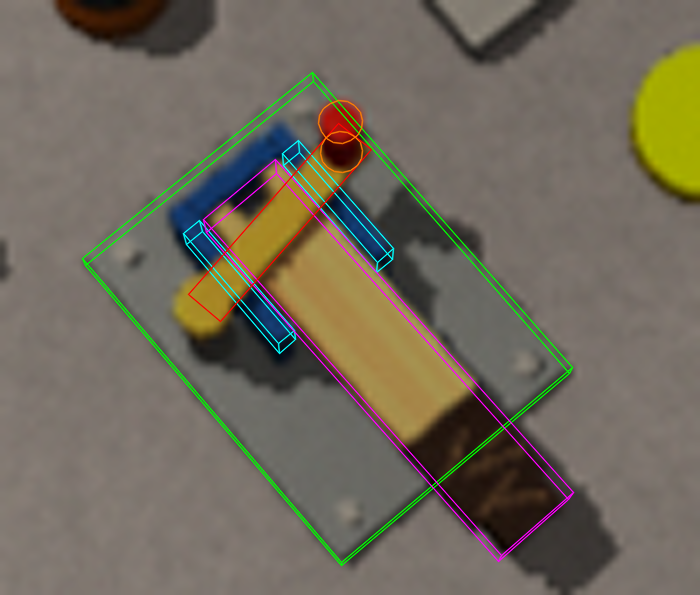

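```bash
cat > g.py <<'E'
from h import *
v=np.load("pose.npy");H=v[:3]
def w2(x,y): c,s=np.cos(H[2]),np.sin(H[2]);return H[0]+(c*x-s*y)/1e3,H[1]+(s*x+c*y)/1e3
def st(p=True):
    s=manip.get_state();R=Ro.from_euler('xyz',s["tcp_rot"],degrees=True).as_matrix()
    t=np.array(s["tcp_pos"]);c,sn=np.cos(H[2]),np.sin(H[2]);d=t[:2]-H[:2]
    if p: print("t",round(s["time_s"],2),"tcp",t.round(4),"holder mm",(1e3*np.array([c*d[0]+sn*d[1],-sn*d[0]+c*d[1],t[2]])).round(1),"yaw",np.degrees(np.arctan2(R[1,2],R[0,2])).round(1),"F",np.round(s["force"],1),"w",round(s["width"],4),"q",np.round(s["qpos"],0))
    return t,R
def delta(x,y,z,yaw,T=None):
    t,R=st(False) if T is None else T
    a=np.radians(yaw);Rd=np.c_[[0,0,-1],[-np.sin(a),np.cos(a),0],[np.cos(a),np.sin(a),0]]
    if np.linalg.det(Rd)<0: Rd[:,1]*=-1
    sh=R.T@(np.array([x,y,z])-t); rv=Ro.from_matrix(R.T@Rd).as_rotvec()
    return sh.round(4),rv.round(3)
def hd(hx,hy,z,hyaw,lab=""):
    x,y=w2(hx,hy);s,r=delta(x,y,z/1e3,hyaw+np.degrees(H[2]));print(lab,s.tolist(),r.tolist())
def kd(th,z,r=79,off=0,lab=""):
    # cage pose: at knob + off along tangent
    s,c=np.sin(th),np.cos(th); hd(30+r*s+off*c,42-r*c+off*s,z,np.degrees(th),lab)
E
python3 -c "
from g import *
st();kd(.17,200)"
```

```text
t 0.2 tcp [0.2529 0.5984 0.2307] holder mm [178.3 628.1 230.7] yaw 67.1 F [ 0.1 -0.5  0.2] w 0.0853 q [-71.  31.  -0.  88.   0.  61.  -4.]
 [0.0312, -0.5362, -0.4141] [0.287, -0.001, 0.0]
```

Emit:
{"op": "carry_out", "data": {"plan": [[0.03, -0.536, -0.414, 0.287, 0, 0, 0.6], [0.03, -0.536, -0.414, 0.287, 0, 0, 0.6], [0.03, -0.536, -0.414, 0.287, 0, 0, 0.6], [0.03, -0.536, -0.414, 0.287, 0, 0, 0.6], [0.03, -0.536, -0.414, 0.287, 0, 0, 0.6], [0.03, -0.536, -0.414, 0.287, 0, 0, 0.6], [0.03, -0.536, -0.414, 0.287, 0, 0, 0.6], [0.03, -0.536, -0.414, 0.287, 0, 0, 0.6], [0.03, -0.536, -0.414, 0.287, 0, 0, 0.6], [0.03, -0.536, -0.414, 0.287, 0, 0, 0.6], [0.03, -0.536, -0.414, 0.287, 0, 0, 0.6], [0.03, -0.536, -0.414, 0.287, 0, 0, 0.6]]}}

```text
time_s: 1.4
tcp_pos: [0.5478, 0.0747, 0.2047]
tcp_rot: [-148.3, 90.0, -97.7]
force: [0.8, 1.2, -0.4]
width: 0.0512
```

```bash
python3 -c "
from g import *
st();kd(.17,180)"
```

```text
t 1.4 tcp [0.5478 0.0747 0.2047] holder mm [ 58.3  39.1 204.7] yaw 50.7 F [ 0.8  1.2 -0.4] w 0.0512 q [-23.  23.  14. 105.  -7.  52.  44.]
 [0.0248, -0.0713, -0.0275] [0.0, -0.001, 0.0]
```

Emit:
{"op": "carry_out", "data": {"plan": [[0.025, -0.071, -0.027, 0, 0, 0, 0.6], [0.025, -0.071, -0.027, 0, 0, 0, 0.6], [0.025, -0.071, -0.027, 0, 0, 0, 0.6], [0.025, -0.071, -0.027, 0, 0, 0, 0.6]]}}

```text
time_s: 1.8
tcp_pos: [0.5853, 0.0084, 0.1793]
tcp_rot: [160.8, 89.9, -148.6]
force: [0.7, 1.6, -0.2]
width: 0.0512
```

```bash
python3 -c "
from g import *
st();kd(.17,87)
for n,b,k in(('scene',(255,115,415,285),4),('top',(265,120,365,230),5)):
    d=manip.snapshot(n); crop(d['pixels'],*b,k,f'pics/{n}_k.png')
a=cv2.imread('pics/scene_k.png');b=cv2.imread('pics/top_k.png');a=a[:550];o=np.zeros((550,150+1000,3),'uint8')[:, :640+500]
b=b[:550];o[:a.shape[0],:640]=a;o[:b.shape[0],640:]=b;cv2.imwrite('pics/k1.png',cv2.resize(o,None,fx=.7,fy=.7))"
```

```text
t 1.8 tcp [0.5853 0.0084 0.1793] holder mm [ 43.3 -35.6 179.3] yaw 50.6 F [ 0.7  1.6 -0.2] w 0.0512 q [-16.  28.  14. 101.  -8.  51.  53.]
 [0.0923, -0.0003, 0.0001] [-0.001, -0.001, -0.0]
```

View pics/k1.png

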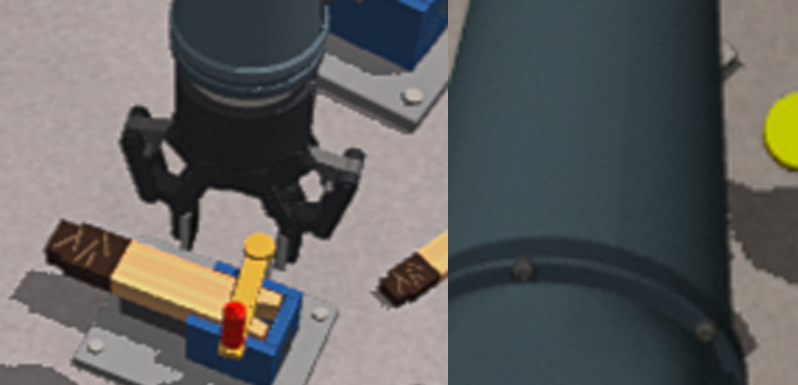

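The open fingers stand directly above the red knob, one on each side (scene crop 185,245 and 285,262; knob at 233,325). Descending to cage it.

Emit:
{"op": "carry_out", "data": {"plan": [[0.04, 0, 0, 0, 0, 0, 0.6], [0.065, 0, 0, 0, 0, 0, 0.6], [0.09, 0, 0, 0, 0, 0, 0.6], [0.09, 0, 0, 0, 0, 0, 0.35], [0.09, 0, 0, 0, 0, 0, 0.35], [0.09, 0, 0, 0, 0, 0, 0.35]]}}

```text
time_s: 2.5
tcp_pos: [0.5864, 0.0111, 0.0916]
tcp_rot: [-34.4, 89.9, 16.4]
force: [-0.4, -0.3, 0.6]
width: 0.0298
```

```bash
python3 -c "
from g import *
st()
for th in np.arange(.25,1.7,.12): kd(th,88,off=6,lab=round(th,2))
d=manip.snapshot('scene'); crop(d['pixels'],255,115,385,260,4,'pics/k2.png')"
```

```text
t 2.5 tcp [0.5864 0.0111 0.0916] holder mm [ 45.9 -34.2  91.6] yaw 50.8 F [-0.4 -0.3  0.6] w 0.0298 q [-14.  35.  12. 104. -11.  41.  54.]
0.25 [0.0036, -0.0005, 0.0095] [-0.077, 0.002, 0.001]
0.37 [0.0036, 0.0015, 0.0188] [-0.197, 0.002, 0.002]
0.49 [0.0036, 0.0046, 0.0278] [-0.317, 0.002, 0.002]
0.61 [0.0036, 0.0088, 0.0363] [-0.437, 0.002, 0.002]
0.73 [0.0036, 0.0139, 0.0443] [-0.557, 0.002, 0.002]
0.85 [0.0036, 0.02, 0.0516] [-0.677, 0.001, 0.002]
0.97 [0.0036, 0.0269, 0.0582] [-0.797, 0.001, 0.002]
1.09 [0.0036, 0.0345, 0.0638] [-0.917, 0.001, 0.002]
1.21 [0.0036, 0.0428, 0.0685] [-1.037, 0.001, 0.002]
1.33 [0.0036, 0.0515, 0.0722] [-1.157, 0.001, 0.002]
1.45 [0.0036, 0.0607, 0.0748] [-1.277, 0.001, 0.002]
1.57 [0.0036, 0.07, 0.0763] [-1.397, 0.001, 0.002]
1.69 [0.0036, 0.0795, 0.0767] [-1.517, 0.001, 0.003]
```

View pics/k2.png

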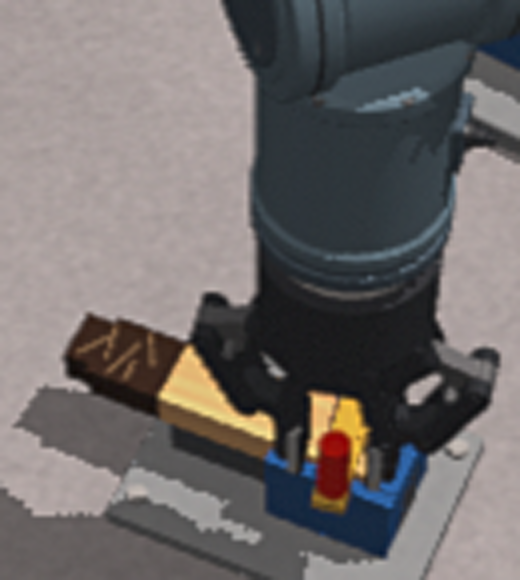

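Emit:
{"op": "carry_out", "data": {"plan": [[0.003, 0, 0.01, -0.08, 0, 0, 0.35], [0.003, 0.0015, 0.019, -0.2, 0, 0, 0.35], [0.003, 0.0045, 0.028, -0.32, 0, 0, 0.35], [0.003, 0.009, 0.036, -0.44, 0, 0, 0.35], [0.003, 0.014, 0.044, -0.56, 0, 0, 0.35], [0.003, 0.02, 0.0515, -0.68, 0, 0, 0.35], [0.003, 0.027, 0.058, -0.8, 0, 0, 0.35], [0.003, 0.0345, 0.064, -0.92, 0, 0, 0.35]]}}

```text
time_s: 3.35
tcp_pos: [0.6016, 0.0817, 0.0902]
tcp_rot: [-106.3, 89.7, -2.5]
force: [0.0, -1.3, -0.5]
width: 0.0296
```

```bash
python3 -c "
from g import *
st()
for th in np.arange(1.09,1.7,.12): kd(th,88,off=6,lab=round(th,2))
d=manip.snapshot('scene'); crop(d['pixels'],255,115,385,260,4,'pics/k3.png')"
```

```text
t 3.35 tcp [0.6016 0.0817 0.0902] holder mm [103.6   9.2  90.2] yaw 103.8 F [ 0.  -1.3 -0.5] w 0.0296 q [-11.  37.  -1. 101.   1.  42.  91.]
1.09 [0.0022, 0.0015, 0.0011] [0.007, -0.002, 0.006]
1.21 [0.0021, 0.0027, 0.0105] [-0.113, -0.002, 0.005]
1.33 [0.0021, 0.005, 0.0197] [-0.233, -0.002, 0.005]
1.45 [0.0021, 0.0084, 0.0285] [-0.353, -0.003, 0.005]
1.57 [0.0021, 0.0129, 0.0369] [-0.473, -0.003, 0.005]
1.69 [0.002, 0.0183, 0.0447] [-0.593, -0.003, 0.005]
```

View pics/k3.png

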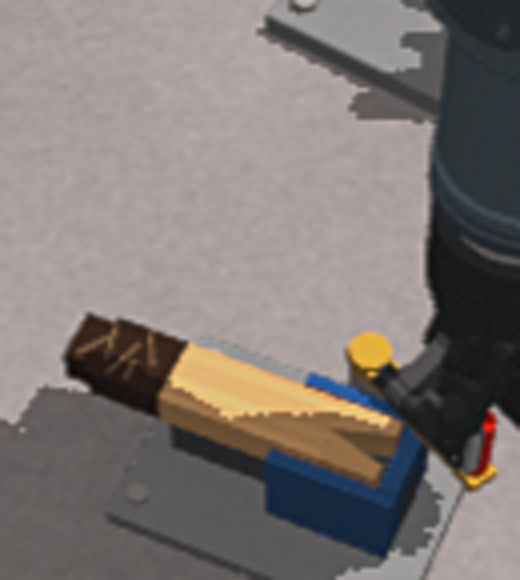

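The knob is following the fingers (now at 485,445 in the crop). I'll continue to about 1.55 rad, then back off slightly, open and rise.

Emit:
{"op": "carry_out", "data": {"plan": [[0.002, 0.003, 0.0105, -0.11, 0, 0, 0.35], [0.002, 0.005, 0.02, -0.23, 0, 0, 0.35], [0.002, 0.0085, 0.0285, -0.35, 0, 0, 0.35], [0.002, 0.012, 0.036, -0.45, 0, 0, 0.35], [0.002, 0.012, 0.036, -0.45, 0, 0, 0.35], [0.002, 0.011, 0.03, -0.45, 0, 0, 0.5], [0.002, 0.011, 0.03, -0.45, 0, 0, 0.55], [-0.04, 0.011, 0.03, -0.45, 0, 0, 0.55], [-0.08, 0.011, 0.03, -0.45, 0, 0, 0.55], [-0.08, 0.011, 0.03, -0.45, 0, 0, 1]]}}

```text
time_s: 4.4
tcp_pos: [0.5867, 0.1107, 0.1757]
tcp_rot: [-116.6, 89.1, 13.2]
force: [0.0, 0.0, -0.2]
width: 0.0599
```

```bash
python3 -c "
from g import *
st()
hd(-26,0,160,90);hd(-26,0,36,90)
d=manip.snapshot('scene'); crop(d['pixels'],255,135,395,280,4,'pics/k4.png')"
```

```text
t 4.4 tcp [0.5867 0.1107 0.1757] holder mm [111.3  40.9 175.7] yaw 129.8 F [ 0.   0.  -0.2] w 0.0599 q [ -8.  29.  -9. 100.   6.  51. 110.]
 [0.0141, 0.1367, -0.0434] [-0.019, -0.007, 0.014]
 [0.1381, 0.1384, -0.0425] [-0.019, -0.007, 0.014]
```

View pics/k4.png

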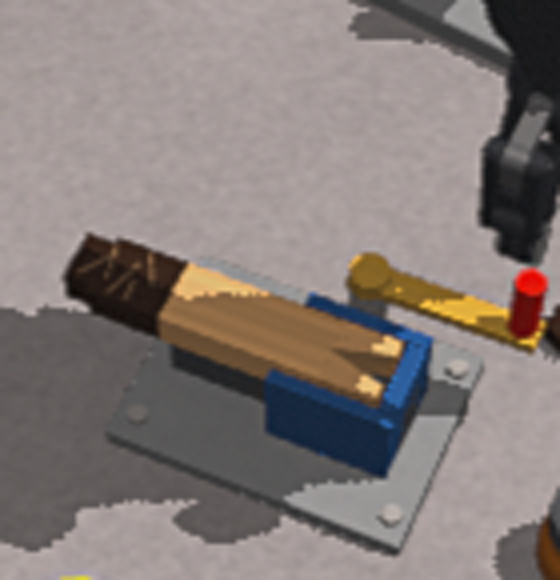

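The keeper is open, with the bar parallel to the channel and the knob at crop (528,305). Next I move above the middle of the pin.

Emit:
{"op": "carry_out", "data": {"plan": [[0.014, 0.137, -0.043, -0.02, -0.007, 0.014, 1], [0.014, 0.137, -0.043, -0.02, -0.007, 0.014, 1], [0.014, 0.137, -0.043, -0.02, -0.007, 0.014, 1], [0.014, 0.137, -0.043, -0.02, -0.007, 0.014, 1], [0.014, 0.137, -0.043, -0.02, -0.007, 0.014, 1], [0.055, 0.137, -0.043, -0.02, -0.007, 0.014, 1], [0.055, 0.137, -0.043, -0.02, -0.007, 0.014, 1]]}}

```text
time_s: 5.15
tcp_pos: [0.5052, -0.0091, 0.1132]
tcp_rot: [52.3, 89.3, -176.6]
force: [-0.9, 0.6, -1.5]
width: 0.0856
```

```bash
python3 -c "
from g import *
st()
hd(-26,0,37,90)
d=manip.snapshot('scene'); crop(d['pixels'],235,105,375,250,4,'pics/k5.png')"
```

```text
t 5.15 tcp [ 0.5052 -0.0091  0.1132] holder mm [-28.7   3.6 113.2] yaw 131.0 F [-0.9  0.6 -1.5] w 0.0856 q [  3.  27.  -8. 114.   6.  40. 122.]
 [0.0762, -0.0034, -0.0042] [0.002, 0.007, -0.009]
```

View pics/k5.png

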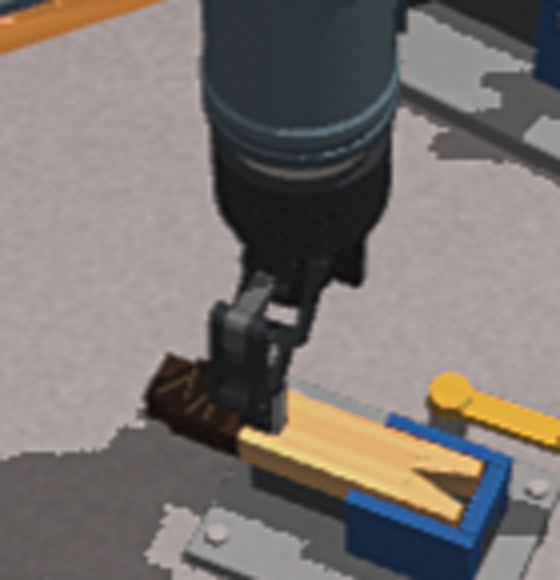

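Emit:
{"op": "carry_out", "data": {"plan": [[0.01, -0.0035, -0.004, 0, 0.007, -0.009, 1], [0.045, -0.0035, -0.004, 0, 0.007, -0.009, 1], [0.082, -0.0035, -0.004, 0, 0.007, -0.009, 1], [0.082, -0.0035, -0.004, 0, 0.007, -0.009, 1], [0.082, -0.0035, -0.004, 0, 0.007, -0.009, 1]]}}

```text
time_s: 5.7
tcp_pos: [0.5114, -0.0096, 0.0337]
tcp_rot: [-131.2, 89.9, -0.1]
force: [0.3, 0.5, 0.4]
width: 0.0855
```

```bash
python3 -c "
from g import *
st()
hd(-26,0,31,90)
d=manip.snapshot('scene'); crop(d['pixels'],235,105,375,250,4,'pics/k6.png')"
```

```text
t 5.7 tcp [ 0.5114 -0.0096  0.0337] holder mm [-24.4  -0.7  33.7] yaw 131.1 F [0.3 0.5 0.4] w 0.0855 q [  1.  36.  -7. 115.   8.  29. 120.]
 [0.0027, 0.0016, 0.0007] [0.003, -0.001, 0.002]
```

View pics/k6.png

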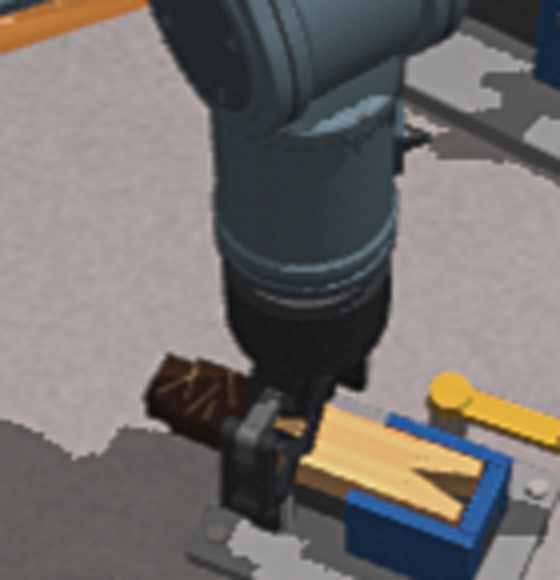

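Emit:
{"op": "carry_out", "data": {"plan": [[0.002, 0.0015, 0.0005, 0, 0, 0, 0.3], [0.002, 0.0015, 0.0005, 0, 0, 0, 0.3], [0.002, 0.0015, 0.0005, 0, 0, 0, 0.3], [0.002, 0.0015, 0.0005, 0, 0, 0, 0.3], [0.002, 0.0015, 0.0005, 0, 0, 0, 0.3], [0.002, 0.0015, 0.0005, 0, 0, 0, 0.3]], "squeeze": 45}}

```text
time_s: 6.35
tcp_pos: [0.5114, -0.0102, 0.0335]
tcp_rot: [-131.2, 89.7, -0.1]
force: [-1.9, 0.4, 7.4]
width: 0.0355
```

```bash
python3 -c "
from g import *
st()"
```

```text
t 6.35 tcp [ 0.5114 -0.0102  0.0335] holder mm [-24.8  -1.2  33.5] yaw 131.1 F [-1.9  0.4  7.4] w 0.0355 q [  1.  36.  -7. 115.   8.  29. 120.]
```

Emit:
{"op": "carry_out", "data": {"plan": [[-0.012, 0, 0, 0, 0, 0, 0.3], [-0.03, 0, 0, 0, 0, 0, 0.3], [-0.06, 0, 0, 0, 0, 0, 0.3], [-0.1, 0, 0, 0, 0, 0, 0.3], [-0.1, 0, 0, 0, 0, 0, 0.3], [-0.1, 0, 0, 0, 0, 0, 0.3]]}}

```text
time_s: 6.95
tcp_pos: [0.5114, -0.0103, 0.1347]
tcp_rot: [-131.3, 89.5, -0.2]
force: [-0.6, -0.0, -1.1]
width: 0.0355
```

```bash
python3 -c "
from g import *
st()
d=manip.snapshot('scene'); crop(d['pixels'],215,85,375,245,4,'pics/k7.png')"
```

```text
t 6.95 tcp [ 0.5114 -0.0103  0.1347] holder mm [-24.8  -1.3 134.7] yaw 131.0 F [-0.6 -0.  -1.1] w 0.0355 q [  3.  25.  -9. 113.   6.  41. 122.]
```

View pics/k7.png

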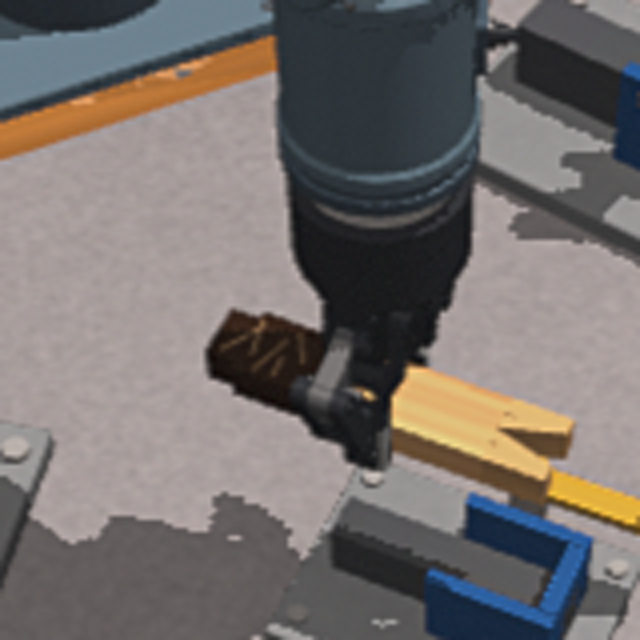

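The pin is lifted clear. Now I turn it half a turn, so that the last joint moves from +122 to about -58.

Emit:
{"op": "carry_out", "data": {"plan": [[0, 0, 0, 0.14, 0, 0, 0.3], [0, 0, 0, 0.28, 0, 0, 0.3], [0, 0, 0, 0.42, 0, 0, 0.3], [0, 0, 0, 0.56, 0, 0, 0.3], [0, 0, 0, 0.7, 0, 0, 0.3], [0, 0, 0, 0.84, 0, 0, 0.3], [0, 0, 0, 0.98, 0, 0, 0.3], [0, 0, 0, 1.12, 0, 0, 0.3], [0, 0, 0, 1.26, 0, 0, 0.3], [0, 0, 0, 1.4, 0, 0, 0.3], [0, 0, 0, 1.54, 0, 0, 0.3], [0, 0, 0, 1.68, 0, 0, 0.3]]}}

```text
time_s: 8.2
tcp_pos: [0.5092, -0.0104, 0.1322]
tcp_rot: [-49.3, 89.8, -14.8]
force: [-0.2, -1.0, -2.0]
width: 0.0352
```

```bash
python3 -c "
from g import *
st();hd(-28,0,134,-90)"
```

```text
t 8.2 tcp [ 0.5092 -0.0104  0.1322] holder mm [-2.660e+01  1.000e-01  1.322e+02] yaw 34.5 F [-0.2 -1.  -2. ] w 0.0352 q [-16.  26.  15. 115. -10.  41.  40.]
 [-0.0018, -0.0002, -0.0014] [1.459, 0.003, 0.0]
```

Emit:
{"op": "carry_out", "data": {"plan": [[0, 0, 0, 0.14, 0, 0, 0.3], [0, 0, 0, 0.28, 0, 0, 0.3], [0, 0, 0, 0.42, 0, 0, 0.3], [0, 0, 0, 0.56, 0, 0, 0.3], [0, 0, 0, 0.7, 0, 0, 0.3], [0, 0, 0, 0.84, 0, 0, 0.3], [0, 0, 0, 0.98, 0, 0, 0.3], [0, 0, 0, 1.12, 0, 0, 0.3], [0, 0, 0, 1.26, 0, 0, 0.3], [0, 0, 0, 1.4, 0, 0, 0.3], [0, 0, 0, 1.459, 0.003, 0, 0.3], [0, 0, 0, 1.459, 0.003, 0, 0.3]]}}

```text
time_s: 9.4
tcp_pos: [0.5081, -0.0105, 0.131]
tcp_rot: [-102.3, 89.8, -151.4]
force: [-1.0, 0.0, -1.4]
width: 0.0357
```

```bash
python3 -c "
from g import *
st();hd(-30,-.6,110,-90)
d=manip.snapshot('scene'); crop(d['pixels'],225,125,385,265,5,'pics/k8.png')"
```

```text
t 9.4 tcp [ 0.5081 -0.0105  0.131 ] holder mm [-27.4   0.8 131. ] yaw -49.1 F [-1.   0.  -1.4] w 0.0357 q [-32.  30.  36. 115. -25.  43. -30.]
 [0.0211, -0.0025, 0.0014] [-0.001, -0.001, 0.003]
```

View pics/k8.png

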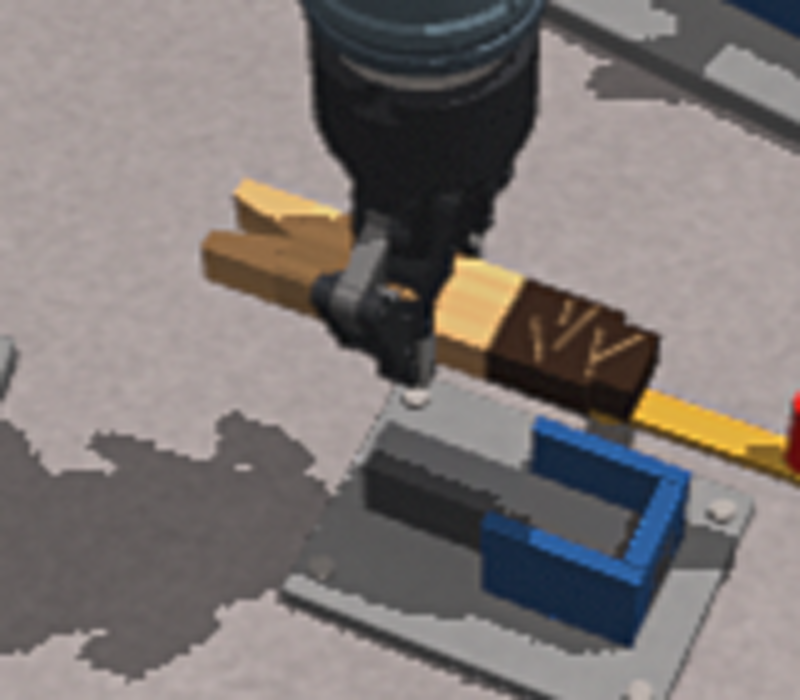

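```bash
python3 - <<'E'
from g import *
d=manip.snapshot('scene');np.savez('s8.npz',**d)
im=d['pixels']
crop(im,315,185,370,260,10,'pics/k8a.png')
crop(im,260,155,365,215,7,'pics/k8b.png')
E
```

```text
(no output)
```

View pics/k8a.png

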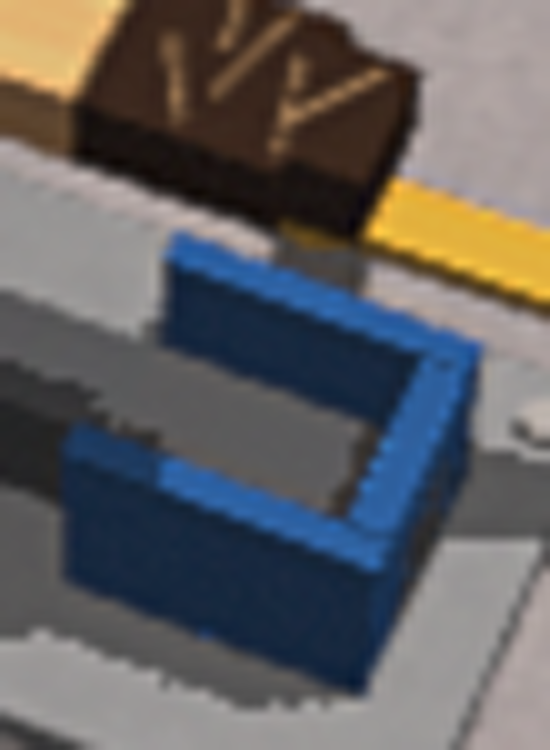

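View pics/k8b.png

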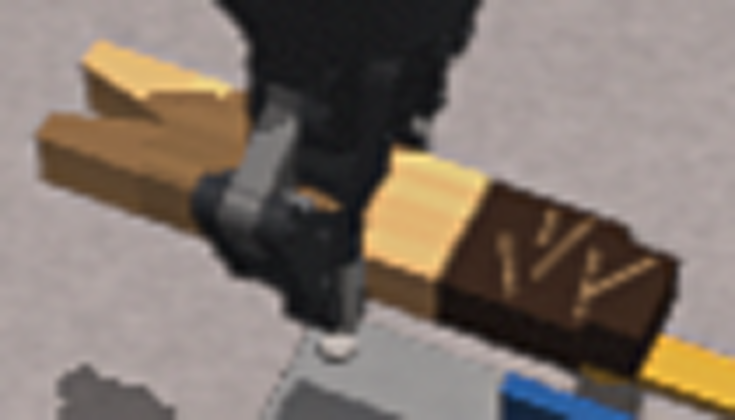

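```bash
python3 - <<'E'
from g import *
c=cam(dict(np.load('s8.npz')))
def hf(uv,z):
    P=back(c,uv,z);d=P[:2]-H[:2];a,b=np.cos(H[2]),np.sin(H[2]);return (1e3*np.array([a*d[0]+b*d[1],-b*d[0]+a*d[1]])).round(1)
A=lambda x,y:(315+(x+.5)/10-.5,185+(y+.5)/10-.5)
B=lambda x,y:(260+(x+.5)/7-.5,155+(y+.5)/7-.5)
for n,p in dict(LoF=(178,235),LiF=(166,260),RoF=(64,460),RiF=(83,427),LiR=(425,362),RiR=(348,520),LoR=(480,348),RoR=(378,572)).items(): print(n,hf(A(*p),.063))
for n,p in dict(fFo=(98,42),fFi=(82,65),fNi=(46,116),fNo=(38,140),bF=(490,182),bN=(440,285)).items(): print(n,hf(B(*p),.1625))
for n,p in dict(sF=(418,70),sN=(365,183)).items(): print(n,hf(A(*p),.1625))
st()
E
```

```text
LoF [ 5.9 26.5]
LiF [ 6.1 20. ]
RoF [  6.6 -30.7]
RiF [  6.9 -22.3]
LiR [61.7 18.6]
RiR [ 61.5 -20.7]
LoR [70.3 26.1]
RoR [ 71. -29.]
fFo [-112.6   17.6]
fFi [-112.9    8.7]
fNi [-113.7  -10.6]
fNo [-111.8  -18.6]
bF [ 2.3 17.1]
bN [  3.8 -18.4]
sF [55.9 13.9]
sN [ 56.5 -12.8]
t 9.5 tcp [ 0.5084 -0.0105  0.1314] holder mm [-27.2   0.6 131.4] yaw -49.0 F [ 0.5  0.2 -0.5] w 0.0353 q [-32.  29.  36. 115. -25.  43. -30.]
```

```bash
python3 -c "
from g import *
hd(-27,-.6,58,-90)"
```

```text
[0.0734, 0.0003, 0.0012] [0.002, -0.0, 0.002]
```

Emit:
{"op": "carry_out", "data": {"plan": [[0.03, 0, 0.001, 0.002, 0, 0.002, 0.3], [0.055, 0, 0.001, 0.002, 0, 0.002, 0.3], [0.073, 0, 0.001, 0.002, 0, 0.002, 0.3], [0.073, 0, 0.001, 0.002, 0, 0.002, 0.3], [0.073, 0, 0.001, 0.002, 0, 0.002, 0.3]]}}

```text
time_s: 10.0
tcp_pos: [0.5088, -0.0116, 0.0586]
tcp_rot: [-132.5, 89.9, 178.4]
force: [0.1, -0.3, 0.2]
width: 0.0355
```

```bash
python3 -c "
from g import *
st();hd(-27,-.6,36,-90)
d=manip.snapshot('scene'); crop(d['pixels'],270,175,385,255,7,'pics/k9.png')"
```

```text
t 10.0 tcp [ 0.5088 -0.0116  0.0586] holder mm [-27.6  -0.6  58.6] yaw -49.1 F [ 0.1 -0.3  0.2] w 0.0355 q [-27.  36.  30. 117. -32.  35. -24.]
 [0.0226, 0.0006, 0.0001] [-0.0, -0.001, 0.001]
```

View pics/k9.png

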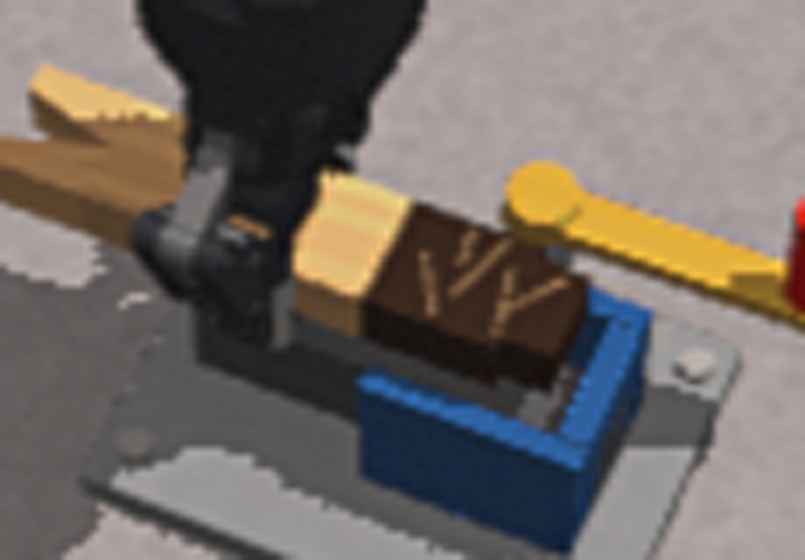

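The pin hovers above the channel with its scarred end short of the stop and clear on both sides. I'll lower it gently.

Emit:
{"op": "carry_out", "data": {"plan": [[0.006, 0, 0, 0, 0, 0, 0.3], [0.012, 0, 0, 0, 0, 0, 0.3], [0.018, 0, 0, 0, 0, 0, 0.3], [0.022, 0, 0, 0, 0, 0, 0.3], [0.022, 0, 0, 0, 0, 0, 0.3]]}}

```text
time_s: 10.55
tcp_pos: [0.5089, -0.0115, 0.0365]
tcp_rot: [-139.1, 90.0, 171.7]
force: [-0.9, -0.2, -1.5]
width: 0.0352
```

```bash
python3 -c "
from g import *
st();hd(-22,-.6,35,-90)
d=manip.snapshot('scene'); crop(d['pixels'],270,175,385,255,7,'pics/k10.png')"
```

```text
t 10.55 tcp [ 0.5089 -0.0115  0.0365] holder mm [-27.5  -0.5  36.5] yaw -49.1 F [-0.9 -0.2 -1.5] w 0.0352 q [-26.  39.  28. 117. -33.  32. -23.]
 [0.0015, 0.0055, 0.0001] [-0.0, -0.001, 0.001]
```

View pics/k10.png

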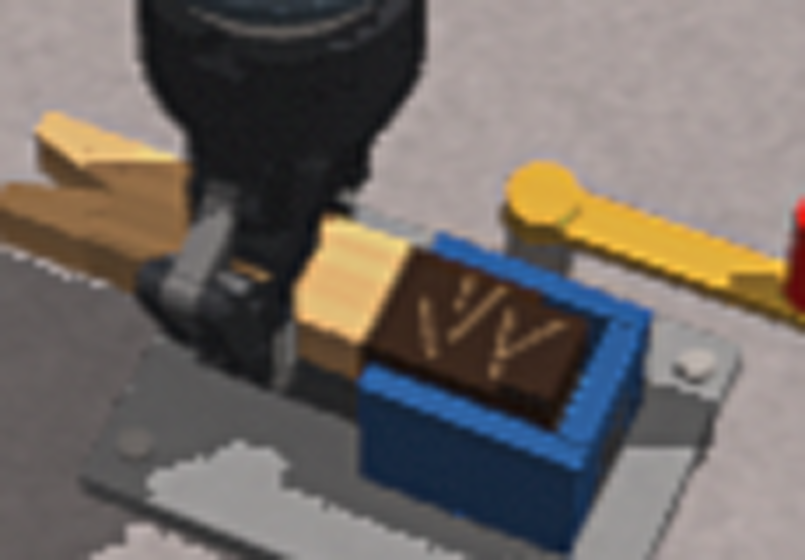

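Emit:
{"op": "carry_out", "data": {"plan": [[0.002, 0, 0, 0, 0, 0, 0.3], [0.002, 0.002, 0, 0, 0, 0, 0.3], [0.002, 0.0035, 0, 0, 0, 0, 0.3], [0.002, 0.005, 0, 0, 0, 0, 0.3], [0.002, 0.005, 0, 0, 0, 0, 0.3]]}}

```text
time_s: 11.1
tcp_pos: [0.5123, -0.0088, 0.0347]
tcp_rot: [-112.5, 89.9, -161.6]
force: [-2.6, -1.6, -0.9]
width: 0.0353
```

```bash
python3 -c "
from g import *
st()
d=manip.snapshot('scene'); crop(d['pixels'],270,175,385,255,7,'pics/k11.png')"
```

```text
t 11.1 tcp [ 0.5123 -0.0088  0.0347] holder mm [-23.2  -0.7  34.7] yaw -49.1 F [-2.6 -1.6 -0.9] w 0.0353 q [-26.  39.  28. 117. -33.  33. -23.]
```

View pics/k11.png

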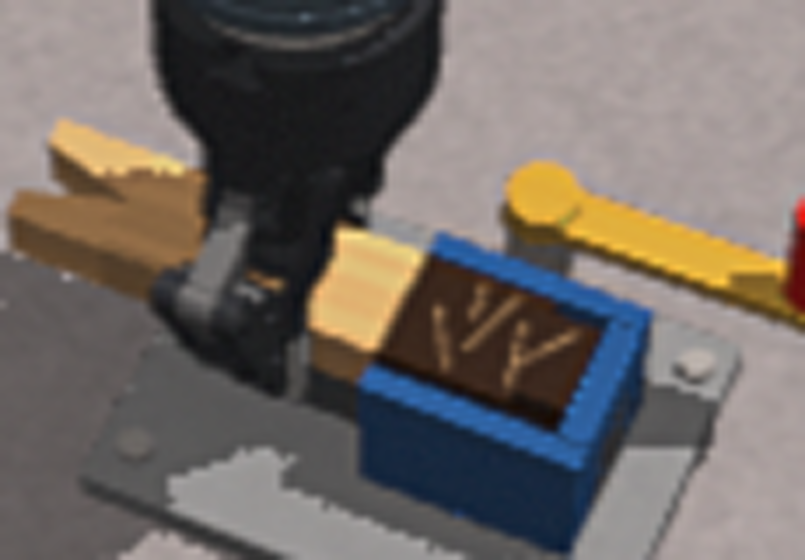

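Emit:
{"op": "carry_out", "data": {"plan": [[0.001, 0.001, 0, 0, 0, 0, 0.3], [0.001, 0.002, 0, 0, 0, 0, 0.3], [0.001, 0.0025, 0, 0, 0, 0, 0.3]]}}

```text
time_s: 11.45
tcp_pos: [0.5123, -0.0088, 0.0336]
tcp_rot: [-110.7, 89.7, -159.9]
force: [-8.1, -6.3, 6.2]
width: 0.0351
```

```bash
python3 -c "
from g import *
st()"
```

```text
t 11.45 tcp [ 0.5123 -0.0088  0.0336] holder mm [-23.2  -0.7  33.6] yaw -49.2 F [-8.1 -6.3  6.2] w 0.0351 q [-26.  39.  28. 116. -33.  33. -23.]
```

Firm contact: about 10 N straight back along the channel with no further motion. I'll push once more, then release.

Emit:
{"op": "carry_out", "data": {"plan": [[0, 0.003, 0, 0, 0, 0, 0.3], [0, 0.005, 0, 0, 0, 0, 0.3], [0, 0.005, 0, 0, 0, 0, 0.3]]}}

```text
time_s: 11.75
tcp_pos: [0.5122, -0.0088, 0.0335]
tcp_rot: [-110.0, 89.3, -159.3]
force: [-13.0, -9.5, 12.8]
width: 0.0353
```

```bash
python3 -c "
from g import *
st()"
```

```text
t 11.75 tcp [ 0.5122 -0.0088  0.0335] holder mm [-23.3  -0.7  33.5] yaw -49.3 F [-13.   -9.5  12.8] w 0.0353 q [-26.  39.  29. 116. -33.  33. -24.]
```

Emit:
{"op": "carry_out", "data": {"plan": [[0, 0, 0, 0, 0, 0, 1], [0, 0, 0, 0, 0, 0, 1], [0, 0, 0, 0, 0, 0, 1], [0, 0, 0, 0, 0, 0, 1], [-0.02, 0, 0, 0, 0, 0, 1], [-0.06, 0, 0, 0, 0, 0, 1], [-0.1, 0, 0, 0, 0, 0, 1], [-0.145, 0, 0, 0, 0, 0, 1], [-0.145, 0, 0, 0, 0, 0, 1]]}}

```text
time_s: 12.65
tcp_pos: [0.5178, -0.0082, 0.1836]
tcp_rot: [-65.5, 89.8, -114.8]
force: [-0.1, 0.6, 0.3]
width: 0.0852
```

```bash
python3 -c "
from g import *
st()
for th in (1.5,): 
    s,c=np.sin(th),np.cos(th); hd(30+79*s,42-79*c,180,np.degrees(th)-180)
d=manip.snapshot('scene'); np.savez('s12.npz',**d);crop(d['pixels'],270,165,385,255,7,'pics/k12.png')"
```

```text
t 12.65 tcp [ 0.5178 -0.0082  0.1836] holder mm [-18.6  -3.9 183.6] yaw -49.3 F [-0.1  0.6  0.3] w 0.0852 q [-36.  26.  40. 112. -22.  50. -33.]
 [0.0033, 0.1272, -0.0408] [0.067, 0.001, 0.003]
```

View pics/k12.png

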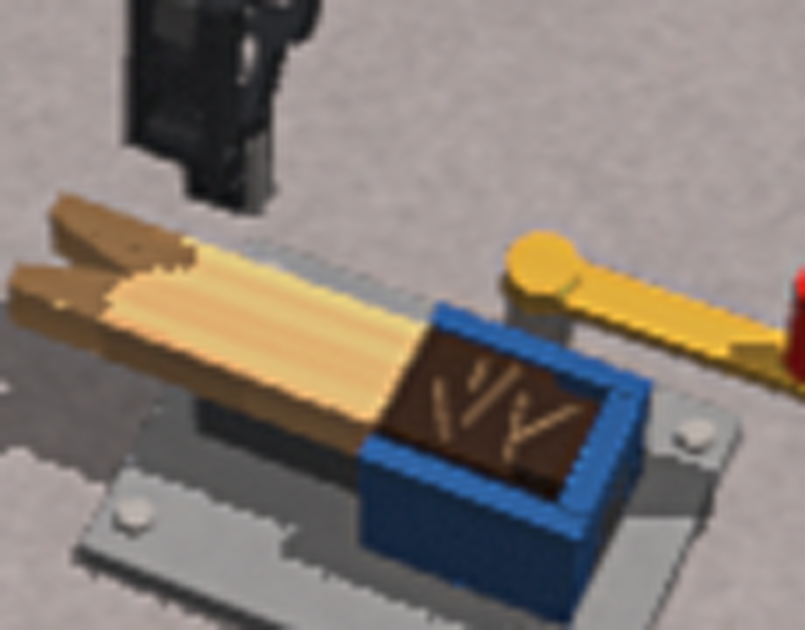

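The pin is seated. The scarred end is against the stop (crop 570,480), and the V end sticks out front-left. I'll unwind the wrist in place and locate the knob.

Emit:
{"op": "carry_out", "data": {"plan": [[-0.02, 0, 0, -0.14, 0, 0, 0.6], [-0.02, 0, 0, -0.28, 0, 0, 0.6], [-0.02, 0, 0, -0.42, 0, 0, 0.6], [-0.02, 0, 0, -0.56, 0, 0, 0.6], [-0.02, 0, 0, -0.7, 0, 0, 0.6], [-0.02, 0, 0, -0.84, 0, 0, 0.6], [-0.02, 0, 0, -0.98, 0, 0, 0.6], [-0.02, 0, 0, -1.12, 0, 0, 0.6], [-0.02, 0, 0, -1.26, 0, 0, 0.6], [-0.02, 0, 0, -1.4, 0, 0, 0.6], [-0.02, 0, 0, -1.54, 0, 0, 0.6], [-0.02, 0, 0, -1.68, 0, 0, 0.6]]}}

```text
time_s: 13.9
tcp_pos: [0.5156, -0.0072, 0.1999]
tcp_rot: [151.8, 89.6, -160.8]
force: [-0.4, -0.0, -0.1]
width: 0.0512
```

```bash
python3 - <<'E'
from g import *
st()
im=np.load('s12.npz')['pixels'];crop(im,335,185,415,245,9,'pics/k13.png')
b,g,r=[im[...,i].astype(int) for i in(2,1,0)]
m=((r>150)&(g<60)&(b<60)).astype('uint8');m[:, :360]=0;m[:180]=0;m[270:]=0;m[:,420:]=0
ys,xs=np.nonzero(m);print(xs.min(),xs.max(),ys.min(),ys.max())
E
```

```text
t 13.9 tcp [ 0.5156 -0.0072  0.1999] holder mm [-19.6  -1.7 199.9] yaw 47.3 F [-0.4 -0.  -0.1] w 0.0512 q [-19.  21.  19. 111.  -8.  50.  51.]
384 390 203 208
```

View pics/k13.png

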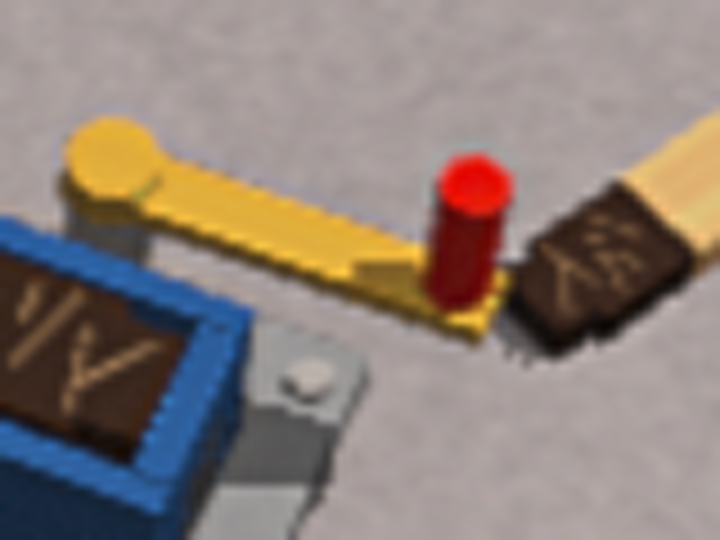

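```bash
python3 - <<'E'
from g import *
c=cam(dict(np.load('s12.npz')))
P=back(c,(387.3,205.1),.115);d=P[:2]-H[:2];a,b=np.cos(H[2]),np.sin(H[2])
h=1e3*np.array([a*d[0]+b*d[1],-b*d[0]+a*d[1]]);print(h, np.hypot(h[0]-31.9,h[1]-40.7),np.arctan2(h[0]-31.9,40.7-h[1]))
hd(109,35,200,87);st()
E
```

```text
[109.87674706  41.63392317] 77.98233962916579 1.5827726986662534
 [-0.0008, 0.022, 0.1319] [-1.406, -0.003, -0.007]
t 13.9 tcp [ 0.5156 -0.0072  0.1999] holder mm [-19.6  -1.7 199.9] yaw 47.3 F [-0.4 -0.  -0.1] w 0.0512 q [-19.  21.  19. 111.  -8.  50.  51.]
```

Emit:
{"op": "carry_out", "data": {"plan": [[0, 0.025, 0.04, -0.14, 0, 0, 0.6], [0, 0.025, 0.08, -0.28, 0, 0, 0.6], [0, 0.025, 0.12, -0.42, 0, 0, 0.6], [0, 0.025, 0.137, -0.56, 0, 0, 0.6], [0, 0.025, 0.137, -0.7, 0, 0, 0.6], [0, 0.025, 0.137, -0.84, 0, 0, 0.6], [0, 0.025, 0.137, -0.98, 0, 0, 0.6], [0, 0.025, 0.137, -1.12, 0, 0, 0.6], [0, 0.025, 0.137, -1.26, 0, 0, 0.6], [0, 0.025, 0.137, -1.4, 0, 0, 0.6], [0, 0.025, 0.137, -1.44, 0, 0, 0.6], [0, 0.025, 0.137, -1.44, 0, 0, 0.6]]}}

```text
time_s: 15.1
tcp_pos: [0.5893, 0.1107, 0.1978]
tcp_rot: [61.1, 89.5, -169.1]
force: [-0.3, 0.6, -0.4]
width: 0.0515
```

```bash
python3 - <<'E'
from g import *
hd(109,42,130,90);hd(109,42,90,90);st()
d=manip.snapshot('scene'); crop(d['pixels'],315,100,435,245,4,'pics/k14.png')
E
```

```text
[0.0679, 0.0038, 0.0024] [-0.018, 0.005, -0.008]
 [0.1079, 0.0035, 0.0022] [-0.018, 0.005, -0.008]
t 15.1 tcp [0.5893 0.1107 0.1978] holder mm [113.3  39.2 197.8] yaw 129.9 F [-0.3  0.6 -0.4] w 0.0515 q [-13.  28.  -2.  97.   1.  55. 114.]
```

View pics/k14.png

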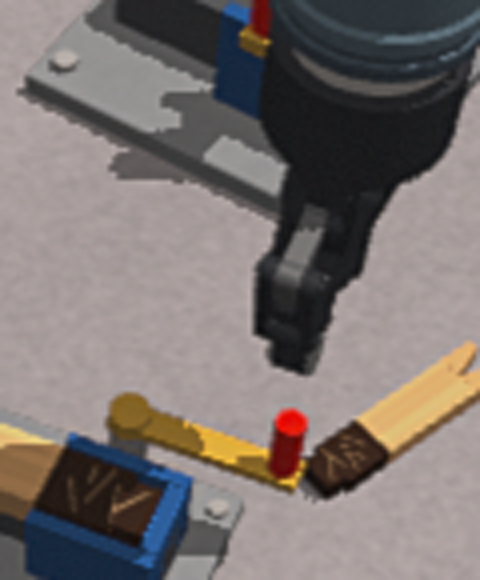

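Emit:
{"op": "carry_out", "data": {"plan": [[0.03, 0.004, 0.0025, -0.018, 0.005, -0.008, 0.6], [0.06, 0.004, 0.0025, -0.018, 0.005, -0.008, 0.6], [0.09, 0.004, 0.0025, -0.018, 0.005, -0.008, 0.6], [0.108, 0.004, 0.0025, -0.018, 0.005, -0.008, 0.6], [0.108, 0.004, 0.0025, -0.018, 0.005, -0.008, 0.35], [0.108, 0.004, 0.0025, -0.018, 0.005, -0.008, 0.35]]}}

```text
time_s: 15.75
tcp_pos: [0.5838, 0.1101, 0.0901]
tcp_rot: [149.5, 90.0, -79.7]
force: [0.1, -0.1, 0.5]
width: 0.03
```

```bash
python3 - <<'E'
from g import *
st()
for th in np.arange(1.51,0,-.12): kd(th,88,off=-6,lab=round(th,2))
d=manip.snapshot('scene'); crop(d['pixels'],315,100,435,245,4,'pics/k15.png')
E
```

```text
t 15.75 tcp [0.5838 0.1101 0.0901] holder mm [108.7  42.3  90.1] yaw 130.8 F [ 0.1 -0.1  0.5] w 0.03 q [-13.  36.  -2. 102.   2.  42. 114.]
1.51 [0.0021, 0.0002, -0.0111] [0.059, -0.0, -0.0]
1.39 [0.0021, 0.002, -0.0204] [0.179, -0.0, -0.0]
1.27 [0.0021, 0.005, -0.0294] [0.299, -0.0, -0.0]
1.15 [0.0021, 0.009, -0.0381] [0.419, -0.0, -0.0]
1.03 [0.0021, 0.014, -0.0461] [0.539, -0.0, -0.0]
0.91 [0.0022, 0.0199, -0.0536] [0.659, -0.001, -0.0]
0.79 [0.0022, 0.0267, -0.0602] [0.779, -0.001, -0.0]
0.67 [0.0022, 0.0342, -0.066] [0.899, -0.001, -0.0]
0.55 [0.0022, 0.0424, -0.0709] [1.019, -0.001, -0.0]
0.43 [0.0022, 0.0511, -0.0747] [1.139, -0.001, 0.0]
0.31 [0.0022, 0.0602, -0.0775] [1.259, -0.001, 0.0]
0.19 [0.0022, 0.0695, -0.0791] [1.379, -0.001, 0.0]
0.07 [0.0022, 0.079, -0.0797] [1.499, -0.001, 0.0]
```

View pics/k15.png

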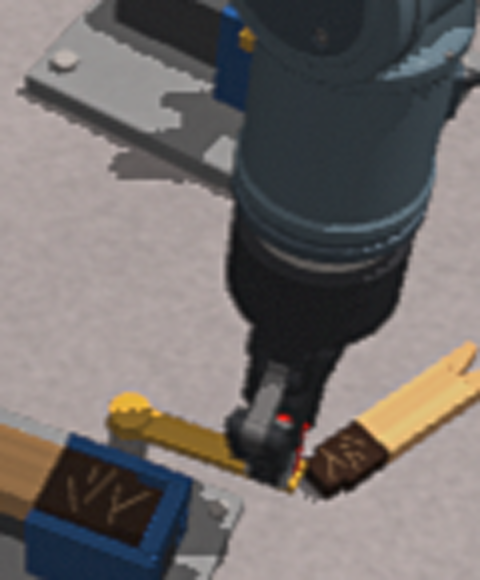

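The knob is caged again between the fingers (crop 285,430). I'll swing it back along the arc.

Emit:
{"op": "carry_out", "data": {"plan": [[0.002, 0, -0.011, 0.06, 0, 0, 0.35], [0.002, 0.002, -0.0205, 0.18, 0, 0, 0.35], [0.002, 0.005, -0.0295, 0.3, 0, 0, 0.35], [0.002, 0.009, -0.038, 0.42, 0, 0, 0.35], [0.002, 0.014, -0.046, 0.54, 0, 0, 0.35], [0.002, 0.02, -0.0535, 0.66, 0, 0, 0.35], [0.002, 0.0265, -0.06, 0.78, 0, 0, 0.35], [0.002, 0.034, -0.066, 0.9, 0, 0, 0.35]]}}

```text
time_s: 16.6
tcp_pos: [0.6028, 0.039, 0.0904]
tcp_rot: [-55.3, 89.8, 23.7]
force: [-1.5, 2.5, -0.3]
width: 0.0293
```

```bash
python3 - <<'E'
from g import *
st()
for th in np.arange(.67,-.2,-.12): kd(th,88,off=-6,lab=round(th,2))
d=manip.snapshot('scene'); crop(d['pixels'],275,100,405,245,4,'pics/k16.png')
E
```

```text
t 16.6 tcp [0.6028 0.039  0.0904] holder mm [ 76.5 -23.9  90.4] yaw 79.0 F [-1.5  2.5 -0.3] w 0.0293 q [-16.  37.  11. 102. -10.  42.  79.]
0.67 [0.0024, 0.0015, -0.0016] [-0.005, 0.002, 0.004]
0.55 [0.0024, 0.0027, -0.011] [0.115, 0.003, 0.003]
0.43 [0.0024, 0.0051, -0.0202] [0.235, 0.003, 0.003]
0.31 [0.0023, 0.0085, -0.0291] [0.355, 0.003, 0.003]
0.19 [0.0023, 0.013, -0.0374] [0.475, 0.003, 0.003]
0.07 [0.0023, 0.0185, -0.0452] [0.595, 0.003, 0.003]
-0.05 [0.0022, 0.0248, -0.0523] [0.715, 0.004, 0.003]
-0.17 [0.0022, 0.0319, -0.0586] [0.835, 0.004, 0.002]
```

View pics/k16.png

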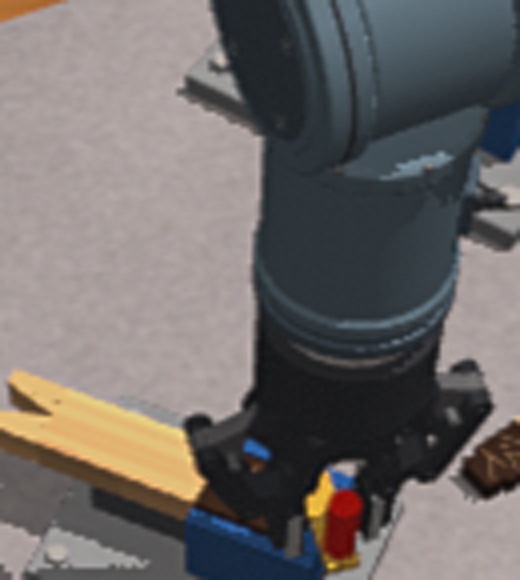

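Emit:
{"op": "carry_out", "data": {"plan": [[0.002, 0.003, -0.011, 0.115, 0, 0, 0.35], [0.002, 0.005, -0.02, 0.235, 0, 0, 0.35], [0.002, 0.0085, -0.029, 0.355, 0, 0, 0.35], [0.002, 0.013, -0.0375, 0.475, 0, 0, 0.35], [0.002, 0.0185, -0.045, 0.595, 0, 0, 0.35], [0.002, 0.0185, -0.045, 0.64, 0, 0, 0.35]]}}

```text
time_s: 17.25
tcp_pos: [0.5757, -0.0038, 0.0897]
tcp_rot: [-32.6, 89.7, 9.2]
force: [0.0, 0.4, -0.1]
width: 0.0299
```

```bash
python3 - <<'E'
from g import *
st()
for o in (-6,-8,-10,-12): kd(0,90,off=o,lab=o)
E
```

```text
t 17.25 tcp [ 0.5757 -0.0038  0.0897] holder mm [ 28.1 -38.5  89.7] yaw 41.7 F [ 0.   0.4 -0.1] w 0.0299 q [-19.  36.  21. 106. -18.  41.  53.]
-6 [-0.0004, 0.0016, -0.004] [0.015, 0.005, 0.003]
-8 [-0.0004, 0.0016, -0.006] [0.015, 0.005, 0.003]
-10 [-0.0004, 0.0016, -0.008] [0.015, 0.005, 0.003]
-12 [-0.0004, 0.0016, -0.01] [0.015, 0.005, 0.003]
```

Emit:
{"op": "carry_out", "data": {"plan": [[0, 0.0015, -0.003, 0.01, 0, 0, 0.35], [0, 0.0015, -0.005, 0.01, 0, 0, 0.35], [0, 0.0015, -0.007, 0.01, 0, 0, 0.35], [0, 0.0015, -0.008, 0.01, 0, 0, 0.35]]}}

```text
time_s: 17.65
tcp_pos: [0.5726, -0.005, 0.091]
tcp_rot: [-24.8, 89.2, 16.6]
force: [9.2, 7.6, -4.8]
width: 0.0297
```

```bash
python3 - <<'E'
from g import *
st()
d=manip.snapshot('scene'); crop(d['pixels'],275,130,385,265,4,'pics/k17.png')
E
```

```text
t 17.65 tcp [ 0.5726 -0.005   0.091 ] holder mm [ 24.9 -37.4  91. ] yaw 41.4 F [ 9.2  7.6 -4.8] w 0.0297 q [-19.  35.  20. 107. -19.  40.  53.]
```

View pics/k17.png

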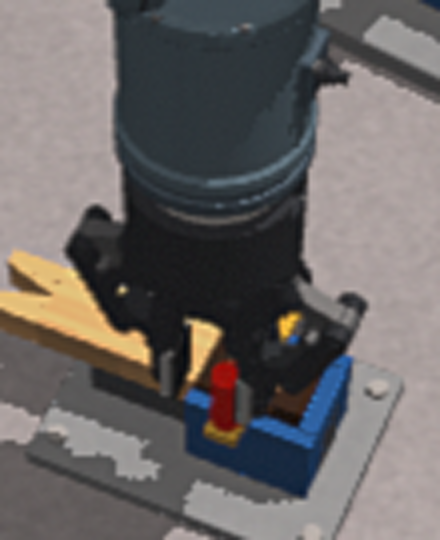

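The knob is at its limit: 12 N opposes the push and it no longer moves. I'll ease back, open and rise.

Emit:
{"op": "carry_out", "data": {"plan": [[0, 0, 0.006, 0, 0, 0, 0.4], [0, 0, 0.006, 0, 0, 0, 0.6], [0, 0, 0.006, 0, 0, 0, 0.6], [-0.04, 0, 0.006, 0, 0, 0, 0.6], [-0.08, 0, 0.006, 0, 0, 0, 0.6], [-0.12, 0.0, 0.006, 0, 0, 0, 0.6], [-0.12, 0.0, 0.006, 0, 0, 0, 0.6]]}}

```text
time_s: 18.4
tcp_pos: [0.5785, -0.0025, 0.2163]
tcp_rot: [-29.8, 88.7, 11.5]
force: [0.6, -0.4, -1.1]
width: 0.0512
```

```bash
python3 - <<'E'
from g import *
t,R=st();print((R.T@np.array([-.12,.25,.03])).round(2))
d=manip.snapshot('scene'); crop(d['pixels'],255,165,385,285,6,'pics/k18.png')
E
```

```text
t 18.4 tcp [ 0.5785 -0.0025  0.2163] holder mm [ 31.  -39.3 216.3] yaw 41.4 F [ 0.6 -0.4 -1.1] w 0.0512 q [-23.  25.  25. 102. -13.  54.  49.]
[-0.03  0.27  0.08]
```

View pics/k18.png

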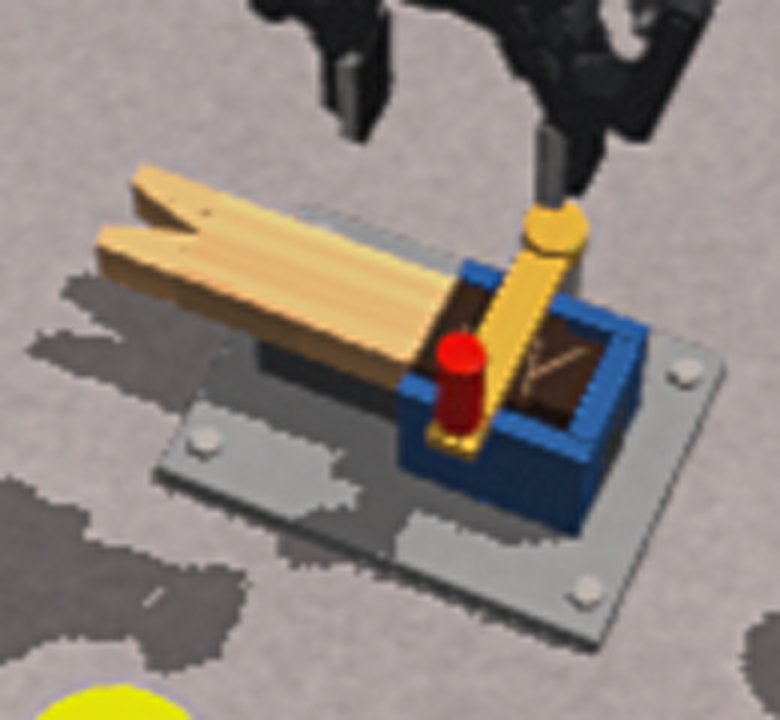

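The keeper lies straight across with the knob at crop (461,352), which matches the 0 rad prediction. I'll move the arm aside for a final check from both cameras.

Emit:
{"op": "carry_out", "data": {"plan": [[-0.03, 0.27, 0.08, 0, 0, 0, 0.6], [-0.03, 0.27, 0.08, 0, 0, 0, 0.6], [-0.03, 0.27, 0.08, 0, 0, 0, 0.6], [-0.03, 0.27, 0.08, 0, 0, 0, 0.6], [-0.03, 0.27, 0.08, 0, 0, 0, 0.6], [-0.03, 0.27, 0.08, 0, 0, 0, 0.6], [-0.03, 0.27, 0.08, 0, 0, 0, 0.6]]}}

```text
time_s: 19.15
tcp_pos: [0.4545, 0.258, 0.2414]
tcp_rot: [-23.0, 89.1, 18.9]
force: [0.2, -1.2, -0.2]
width: 0.0513
```

```bash
python3 - <<'E'
from g import *
from ov import overlay
st()
for n,o,wh,k in(('scene',(245,165),(140,120),3),('top',(265,130),(100,120),3)):
    d=manip.snapshot(n); np.savez(n+'_f.npz',**d)
    if n=='top': crop(d['pixels'],225,110,385,225,5,'pics/topf.png')
    c=cam(d)
    def hf(uv,z):
        P=back(c,uv,z);e=P[:2]-H[:2];a,b=np.cos(H[2]),np.sin(H[2]);return (1e3*np.array([a*e[0]+b*e[1],-b*e[0]+a*e[1]])).round(1)
    if n=='scene':
        B=lambda x,y:(255+(x+.5)/6-.5,165+(y+.5)/6-.5)
        for p,z in(((461,352),.115),((140,166),.065),((100,240),.065),((470,282),.065),((412,372),.065),((605,345),.063),((575,430),.063)): print(hf(B(*p),z))
cv2.imwrite('pics/scf.png',np.load('scene_f.npz')['pixels'][:,:,::-1])
E
```

```text
t 19.15 tcp [0.4545 0.258  0.2414] holder mm [107.8 238.8 241.4] yaw 41.9 F [ 0.2 -1.2 -0.2] w 0.0513 q [-52.  18.  21. 109.  -8.  54.  15.]
[ 30.6 -37.9]
[-109.8   15.7]
[-108.2  -17. ]
[10.7 17.9]
[  7.5 -21.8]
[59.9 14.5]
[ 63.1 -19.3]
```

View pics/topf.png

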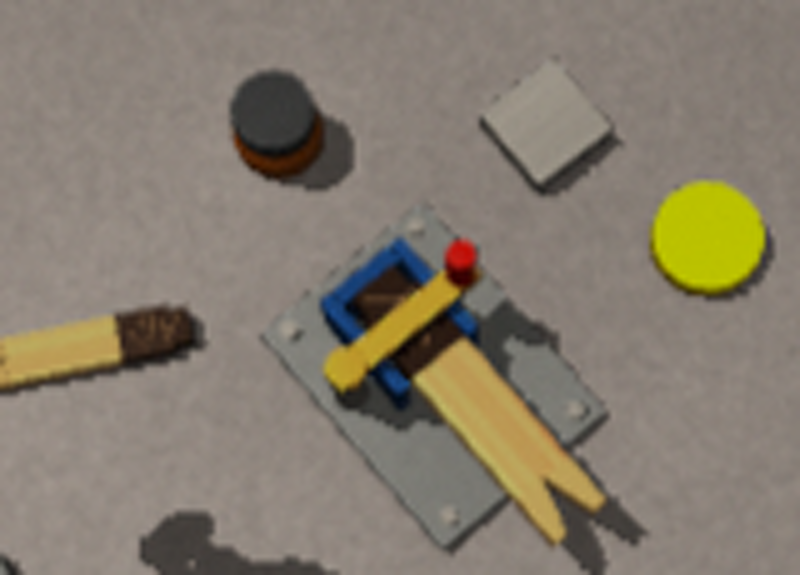

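View pics/scf.png

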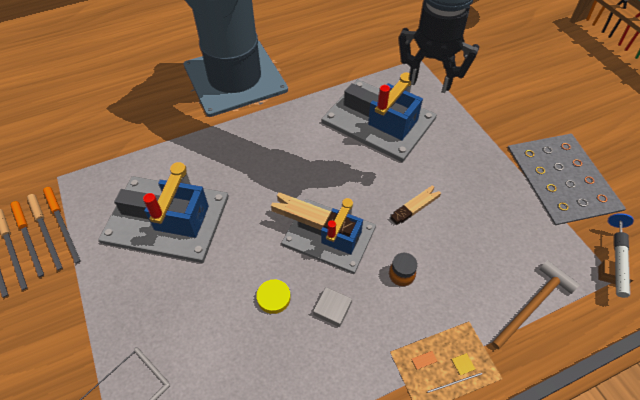

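```bash
python3 -c "
from bench import manip
print(manip.job_done())"
```

```text
the job is handed in; nothing more can be done
None
```

The pin is turned end for end and back in the smallest holder, the keeper is closed across it, and the job was handed in at about 19 s of the 64 s.

I swung the keeper to about 1.57 rad with the open fingers around its knob. I then gripped the pin at its middle, lifted it clear, turned it 180° and lowered it between the cheeks. I pushed it against the end stop, swung the keeper back to its limit and moved the arm away.

Last checks:
- **Pin home:** it stopped moving while I pushed with about 16 N along the channel. The V-notched end measures about -111 mm in the holder frame (expected -110), once the scene camera's roughly 2 mm bias is taken off.
- **Keeper closed:** it stopped with 12 N opposing the push, and the knob measures (30.6, -37.9) mm in the holder frame against (30, -37) for 0 rad. After the bias correction that becomes about (28.7, -36.6), or roughly 0.02 rad from 0. In the top picture the bar looks about 4° off square. I put this down to the raised pivot cap, since the bar is at its limit.
- **Bystanders:** the wax, block and jar look untouched in the final pictures, though I judged that by eye and did not measure it. The arm touches nothing.

The camera fit had 1–2 pixel disagreements at the cheeks, about 2 to 3 mm. I worked around them by measuring the pin and the channel in the same picture before lowering it.

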